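Lay the kitchen roll down in its tray

ROBOT

A 6-joint arm with a two-finger parallel gripper is mounted at the origin on a cart in front of the work surface, level with it; the furniture and walls round the work are solid. World frame = base frame: x ahead of the robot, y to its left, z up, the work surface at z = 0. Lengths are in mm, angles in degrees, forces in N, time in s.
With the tool pointing down it reaches from about 350 to 850 mm from the base axis. Payload 8.1 kg.
Tool frame: the origin (TCP) lies at the very end of the fingers, on their centre line; the grasp point (between the pads) lies 19 mm behind it; z points along the fingers, y is the line along which they close (so a half turn about z gives the same grasp; the last joint's range is limited). The gripper opens to 85 mm and grips with 20 to 120 N. Pads are 22 mm wide; open, the fingers measure 114 mm over their backs; the gripper's body (76 mm by 85 mm) begins 54 mm behind the grasp point. The pads swing forward as they close: fully open they stand 13 mm farther back than shut.
Start: joints at [-4.893, 7.471, 85.268, -0, 87.261, -4.893], TCP at [600.004, 0.022, 231.292] pointing down, gripper open.
Joint ranges: [-169.43, 169.43], [-51.17, 129.36], [1.28, 143.12], [-76.62, 256.62], [0, 156.53], [-152.29, 152.29]. Speed limits (degrees/s): [136.94, 136.94, 159.86, 180, 180, 180].

INTERFACE

Orientations are given as [roll, pitch, yaw] about the fixed x, y, z axes, in that order (R = Rz(yaw) Ry(pitch) Rx(roll)).
In Python, from bench import * gives the robot as it stands.
- The arm moves only by the tool play_rows, never from a script. Its argument "increments" is a list of rows, each a list of 3 entries, a list of its own where there are three numbers: the gripper's target within -1 to 1 (fully open at 1, half-way at 0, shut at -1), then the shift along the tool's x, y, z in mm, then the turn about the tool's z in rad. A call has 1 to 12 rows; each row shifts and turns the commanded pose from where the row before left it, along the tool's axes as they then stand; what a row does not reach is not made up. A row lasts 1/12 s, in which the tool goes at most 41.7 mm and 7.16 degrees, less where a joint would pass 70% of its speed; a pose out of reach is approached as far as the arm can. A call is refused whole if a number of a shift passes 41.7 or a number of a turn 0.125, either way. A call with a gripper value outside its range is refused whole. The fingers move at their own pace and stop on an object; "force" is the grip in N (left out, the last holds). Time passes only in rows, so rows that do not move let the fingers close. It gives the time, the measured TCP pose, the force, the opening and the grip force at its end, in the units of the state.
- sense(): the state, without advancing time (a new reading comes with each control period).
- snapshot(name): name is "scene" or "side" or "wrist"; returns a dict with "color" (400x640x3 uint8, red, green, blue), "intrinsics" (3x3 intrinsics, pixels), "k1" (the pictures are not rectified: a ray, as slopes to the right and down, at radius r is drawn at 1 + k1 r^2 times it, then the intrinsics apply), "world_from_camera" (4x4, takes a point from camera to world coordinates). Camera axes: x right, y down, z forward; pixel columns grow to the right and rows downward; lengths in mm; the calibration is good to about 2 mm. A picture is of the moment at which its call begins. There is no depth.
- hand_in(): hands the job in; it is judged then, once.
Trained networks look in a picture, given as the dict that the camera call returned (one of the last four; its "shot" number tells which), for a name from the list of things; names that differ only in an ending like _2 or _b are one class to them, and where a whole thing is asked for, a point or a joint stands for the part that bears it (a point fixed in the world has none). Each returns a list of dicts, best first, with "p" (0 to 1); they miss things now and then, are a little off and sometimes report something else, mostly with a low value. They report only what shows in the picture. A call takes as long as a camera call. They do not tell look-alikes from the thing itself.
- find_in(query, picture): "xyz" ([x, y, z] in mm, in the coordinates of the camera as it stood for that picture, good to about 4 mm: the middle of the surface that is visible of it).
- regions_of(query, picture): "mask" (400x640 bool, what is visible of it).
- pinpoint(query, picture): "xyz" ([x, y, z] in mm, in the coordinates of the camera as it stood for that picture, good to about 4 mm: a listed point, or the origin of a listed thing).
The state is a dict: "time": time; "joint_pos": joint angles; "qd": joint speeds; "joint_efforts": joint torques, N m; "tool_pos": TCP position; "tcp_rot": TCP orientation; "ft_force": force on the tool from outside, world axes, zero at the start; "wrist_torque": the same for the moment, N m; "finger_gap": finger opening in mm; "grip_force": force on a finger pad.
Only numpy, scipy, OpenCV 4.12 (cv2) and the standard library are available. Lean on these libraries where they do the work, as an engineer would, in place of code of your own. Each camera call takes 0.05 s, during which the arm holds its last target. There are 200 camera calls.

TASK

The kitchen roll stands on end at the open end of its wooden tray. Tip it over with a push near its top so that it lies down lengthwise in the tray's trough, let it come to rest, and then push it along the tray until it is fully home against the end board. Only push it, never lift or carry it, and leave everything else on the counter where it is.

Things in the scene. Friction and masses are not known exactly. Their poses are not given: they have to be found in the camera images.
- tray: Wooden roll tray fixed to the counter, 392 x 152 mm. Origin under its middle at counter height; x runs along it from the open end (x = -200 mm, no wall) to the end board, y across, z up. Floor 5 mm thick. From x = -78 mm to the end board it is a trough: two boards rise from y = -26 and +26 mm on the floor, sloping outward at 55 degrees, to 62 mm above the counter (y = -66 and +66 mm).
- tray_stop (a point): Middle of the inner face of the tray's end board, 40 mm above the counter, at x = +180 mm in the tray's frame; same axes as the tray. The board is 12 mm thick, 152 mm wide and 80 mm high.
- kitchen_roll: White kitchen roll, 228 mm tall, about 90 mm across, 0.10 to 0.18 kg, rigid, loose. It starts standing on the bare floor before the trough, its axis at x = -150 to -130 mm in the tray's frame. Origin at its underside, about 6 mm off the axis; its z axis runs along the roll, up at the start. Pushed 150 to 210 mm above the counter it tips about its lower edge and falls by itself after some 80 mm; an off-centre push makes it fall askew.
- roll_center (a point): Centre of the kitchen roll, on its axis, 114 mm from either end. With the roll lying, it is about 50 mm above the counter; at rest after tipping, the leading end is some 30 to 70 mm short of the end board, and a push of 1 to 3 N on the rear end slides the roll along. Home, this point is at x = +66 mm in the tray's frame.
- bulb: Bystander: white reflector bulb, 51 mm across, 58 mm tall, standing on its face just beside the tray on the robot's side; origin at the centre of its underside, z up.
- black_tape: Bystander: roll of black tape, 55 mm across, 19 mm high, lying flat beside the tray on the robot's side; origin at the centre of its underside, z up.
- lamp_carton: Bystander: small printed lamp carton, 56 x 56 x 66 mm, standing just beside the tray on the side away from the robot; origin at the centre of its underside, z up.
- tape_measure: Bystander: black and orange tape measure lying on its side, 116 x 118 x 46 mm, on the right of the counter; origin on its underside, z up.
- jug: Bystander: teal plastic jug with a yellow cap, 69 x 124 x 243 mm, standing at the left beyond the tray's end; origin at the centre of its underside, z up.
- screw_case: Bystander: flat black and orange screw case, 104 x 150 x 36 mm, on the left of the counter; origin at the centre of its underside, z up.
Mind the look-alikes: they are no part of the job. Leave any orange or pink look-alike of the kitchen_roll alone.

How it is judged:
By the outcome, as a careful person would: the job done as asked, in the order asked, and still so for the second after the job is handed in, with the robot touching nothing.
It also fails if it takes over 45 s, if anything falls off the work surface, if the arm or the gripper's body presses on something with over 40 N, if the wrist force passes 120 N, or if a joint passes its speed limit or range.

## Working session

There is one attempt and no reset: what is moved stays moved. The work goes in short steps, Python scripts to look and compute and a tool call to move; the robot and the scene stay as the last step left them, time stands still between calls to the robot, and variables do not carry over. Pictures are saved under pics/ and viewed, at most 10 in all, crops included, and the job is handed in when it is done.

Besides the shell and the picture viewer there is one more tool, called after ">>>" in YAML: its name, and indented under it one key for each argument. play_rows: Moves the arm, as the interface text tells. Its arguments: {"type":"object","properties":{"increments":{"type":"array","items":{"type":"array"}},"force":{"type":"number"}},"required":["increments"]}

```bash
mkdir -p pics; cat > h.py <<'E'
from bench import *
import numpy as np, cv2
def W(s,p): 
    T=np.array(s["world_from_camera"]); return (T@np.r_[p,1])[:3]
def px(s,p):
    T=np.linalg.inv(np.array(s["world_from_camera"])); c=(T@np.r_[p,1])[:3]; a=c[:2]/c[2]
    a=a*(1+s["k1"]*(a@a)); K=np.array(s["intrinsics"]); return (K[:2,:2]@a+K[:2,2]).round(0)
def save(s,n): cv2.imwrite("pics/"+n,s["color"][:,:,::-1])
E
python3 - <<'E'
from h import *
for c in ["scene","side"]:
    s=snapshot(c); save(s,c+"1.png")
    print(c,np.array(s["world_from_camera"])[:3,3].round())
    for q in ["tray","tray_stop","kitchen_roll","roll_center","bulb","black_tape","lamp_carton","jug","screw_case","tape_measure"]:
        for d in pinpoint(q,s)[:3]:
            w=W(s,d["xyz"]); print(q,round(d["p"],2),w.round(),px(s,w))
print(sense())
a=cv2.imread("pics/scene1.png");b=cv2.imread("pics/side1.png")
E
```

```text
scene [ 108. -709.  717.]
tray 0.58 [611. 478.   1.] [280. 164.]
tray_stop 0.81 [593. 245.  36.] [304. 184.]
kitchen_roll 0.59 [ 640. -241.    3.] [409. 274.]
roll_center 0.92 [ 636. -247.  120.] [415. 242.]
roll_center 0.81 [ 439. -215.  117.] [340. 266.]
roll_center 0.57 [554. -73. 120.] [347. 216.]
bulb 0.76 [445. 153.  -2.] [277. 221.]
black_tape 0.81 [438.  -8.   5.] [299. 250.]
lamp_carton 0.84 [685.  19.  -3.] [364. 219.]
jug 0.71 [611. 479.   1.] [280. 164.]
screw_case 0.97 [463. 472.  -3.] [245. 176.]
screw_case 0.32 [437.  -5.   2.] [299. 250.]
tape_measure 0.83 [ 625. -400.    0.] [451. 320.]
tape_measure 0.68 [687.  18.   2.] [365. 217.]
tape_measure 0.26 [445. 150.  -4.] [278. 222.]
side [   68. -1337.   735.]
tray_stop 0.57 [591. 245.  40.] [316. 195.]
kitchen_roll 0.96 [ 432. -220.    7.] [315. 267.]
kitchen_roll 0.84 [542. -73.   4.] [332. 240.]
roll_center 0.89 [552. -74. 119.] [335. 210.]
roll_center 0.84 [ 633. -243.  115.] [379. 229.]
roll_center 0.64 [ 434. -211.  118.] [314. 234.]
bulb 0.7 [453. 478.   2.] [270. 189.]
bulb 0.6 [447. 149.   4.] [288. 218.]
black_
[... 346 characters left out ...]
. 287.]
{'time': 1.1, 'joint_pos': array([-4.89473613e+00,  7.46934847e+00,  8.52680526e+01, -2.01026579e-03,
        8.72600548e+01, -4.89393307e+00]), 'qd': array([-0.00464278,  0.00628956, -0.06157431, -0.08423777, -0.02019247,
       -0.00257931]), 'joint_efforts': array([ 1.36681141e-03, -5.69321322e+01, -5.00876141e+01, -9.70734550e-05,
        8.40947505e-04, -4.17508588e-06]), 'tool_pos': array([ 6.00011628e+02, -9.04179376e-03,  2.31308764e+02]), 'tcp_rot': array([1.79997636e+02, 2.21769840e-03, 8.99992929e+01]), 'ft_force': array([0.69308441, 0.431577  , 0.44687246]), 'wrist_torque': array([-0.05875128,  0.00981288, -0.03826077]), 'grip_force': 0.0, 'finger_gap': 85.52245228679834}
```

View pics/scene1.png

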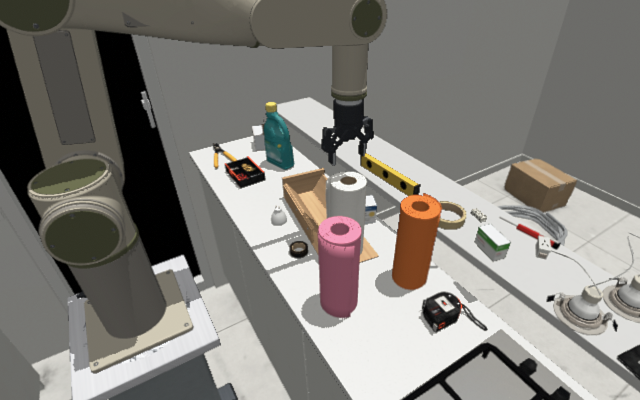

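```bash
python3 -c "
import cv2
a=cv2.imread('pics/scene1.png');cv2.imwrite('pics/crop1.png',cv2.resize(a[140:300,240:440],None,fx=4,fy=3.7))"
```

```text
(no output)
```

View pics/crop1.png

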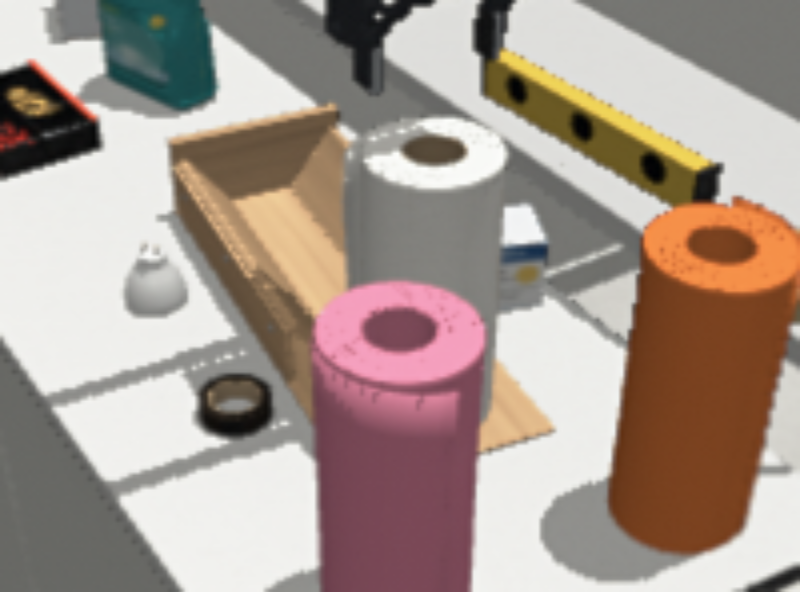

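Candidates: white roll at (347,195), pink roll at (340,265) and orange roll at (415,240). The white one, standing on the wooden tray at (347,195), is the target; the crop confirms it. The tray's far open corner is near (378,256) and the end board's top corners are at (283,178) and (324,168). I'll refine the tray yaw with a fit to the corners.

```bash
python3 - <<'E'
from h import *
s=snapshot("side"); a=s["color"][:,:,::-1]
cv2.imwrite("pics/crop2.png",cv2.resize(a[150:290,260:400],None,fx=4.2,fy=4.2,interpolation=cv2.INTER_CUBIC))
w=snapshot("wrist"); save(w,"wrist1.png")
for q in ["roll_center","kitchen_roll","tray_stop"]:
    for d in pinpoint(q,w)[:3]: print(q,round(d["p"],2),W(w,d["xyz"]).round(1))
from scipy.optimize import least_squares
sc=snapshot("scene")
obs=[((-200,-76,5),(378.2,256.2)),((192,76,80),(283,178.6)),((192,-76,80),(324.5,168.2))]
def f(p):
    c,n=np.cos(p[2]),np.sin(p[2]); r=[]
    for m,o in obs: r+=list(PX(sc,[p[0]+c*m[0]-n*m[1],p[1]+n*m[0]+c*m[1],m[2]])-o)
    return r
def PX(s,p):
    c=(np.linalg.inv(np.array(s["world_from_camera"]))@np.r_[p,1])[:3]; a=c[:2]/c[2]; a=a*(1+s["k1"]*(a@a)); K=np.array(s["intrinsics"]); return K[:2,:2]@a+K[:2,2]
r=least_squares(f,[570,65,1.45]); print(r.x[:2],np.degrees(r.x[2]),r.fun.round(1))
c,n=np.cos(r.x[2]),np.sin(r.x[2])
for x in (-140,0,180): print(x,(r.x[0]+c*x).round(),(r.x[1]+n*x).round())
E
```

```text
kitchen_roll 0.59 [548.5 -71.9   6.4]
kitchen_roll 0.56 [ 6.359e+02 -2.410e+02 -5.000e-01]
[567.26802767  59.9326427 ] 80.85420573790613 [ 0.6  0.9 -0.8 -1.5  0.  -0.4]
-140 545.0 -78.0
0 567.0 60.0
180 596.0 238.0
```

View pics/wrist1.png

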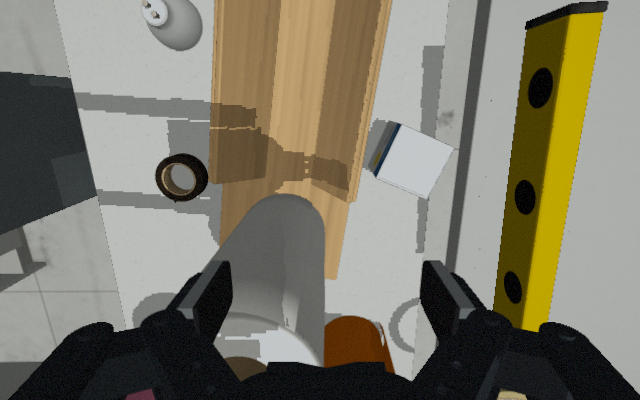

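View pics/crop2.png

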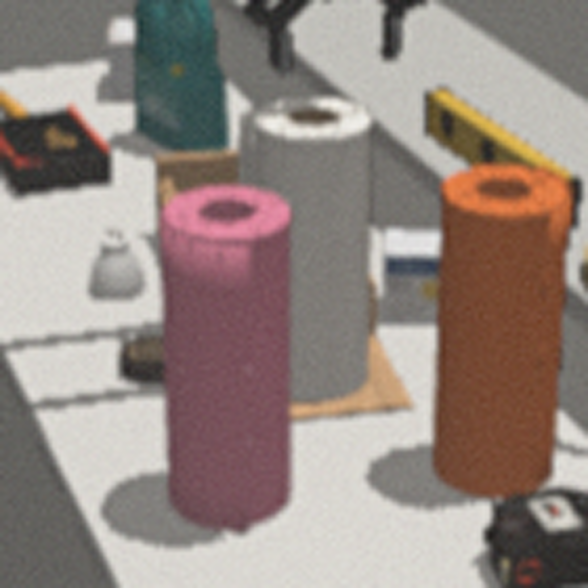

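The wrist view shows the trough with its rail ends near (353,202) and (211,183), and the open far floor corner at (336,278). The roll's base is near (283,195). I'll fit the tray on these.

```bash
cat >> h.py <<'E'
def PX(s,p):
    c=(np.linalg.inv(np.array(s["world_from_camera"]))@np.r_[p,1])[:3]; a=c[:2]/c[2]; a=a*(1+s["k1"]*(a@a)); K=np.array(s["intrinsics"]); return K[:2,:2]@a+K[:2,2]
def pix2w(s,u,z):
    K=np.array(s["intrinsics"]); a=cv2.undistortPoints(np.array([[u]],float),K,np.array([s["k1"],0,0,0.]))[0,0]
    T=np.array(s["world_from_camera"]); d=T[:3,:3]@np.r_[a,1]; o=T[:3,3]; return o+d*(z-o[2])/d[2]
E
python3 - <<'E'
from h import *
from scipy.optimize import least_squares
w=snapshot("wrist"); sc=snapshot("scene")
obs=[(sc,(-200,-76,5),(378.2,256.2),1),(sc,(192,76,80),(283,178.6),1),(sc,(192,-76,80),(324.5,168.2),1),
(w,(-200,-76,5),(336,278),.7),(w,(-78,-66,62),(353,202),.5),(w,(-78,66,62),(211,183),.5)]
def f(p):
    c,n=np.cos(p[2]),np.sin(p[2]); r=[]
    for s,m,o,k in obs: r+=list(k*(PX(s,[p[0]+c*m[0]-n*m[1],p[1]+n*m[0]+c*m[1],m[2]])-o))
    return r
r=least_squares(f,[570,65,1.45],loss="soft_l1"); print(r.x[:2],np.degrees(r.x[2]),np.array(f(r.x)).round(1))
for u in [(217,0),(390,0),(353,195)]: print(u,pix2w(w,u,62))
# roll silhouette masks
for s in (sc,w):
    for d in regions_of("kitchen_roll",s)[:4]:
        m=d["mask"]; ys,xs=np.nonzero(m); print(round(d["p"],2),xs.min(),xs.max(),ys.min(),ys.max(),s["color"][m].mean(0).round())
# roll top hole in scene: crop approx (432,150)->
top=pix2w(sc,(240+435/4,140+153/3.7),233); print("top centre",top)
c,n=np.cos(r.x[2]),np.sin(r.x[2]); d=top[:2]-r.x[:2]; print("in tray",c*d[0]+n*d[1],-n*d[0]+c*d[1])
E
```

```text
[569.85498805  66.04103691] 80.81152064464116 [-0.  -0.7 -0.9 -2.5 -0.2 -1.3 -0.   1.3 -2.4  0.4  3.  -0.3]
(217, 0) [508.45232951 157.08877217  62.        ]
(390, 0) [653.9020461  157.15444276  62.        ]
(353, 195) [627.1179827  -13.38036565  62.        ]
0.94 318 360 216 317 [149.  92. 109.]
0.84 391 441 194 289 [141.  79.  41.]
0.73 325 366 171 252 [151. 148. 143.]
0.22 225 264 157 187 [62. 42. 35.]
0.96 323 393 315 371 [91. 46.  4.]
0.77 127 154 389 399 [89. 48. 61.]
0.68 213 324 193 380 [112. 113. 109.]
top centre [552.64226964 -78.84019511 233.        ]
in tray -145.77074628575622 -6.143174427960208
```

>>> play_rows:
  increments:
    - [0, [0, 0, -35], 0]
    - [0, [0, 0, -35], 0]
    - [0, [-21, -8, 0], 0]
    - [0, [-28, -11, 0], 0]
    - [0, [-28, -11, 0], 0]
    - [0, [-28, -11, 0], 0]
    - [0, [-28, -11, 0], 0]
    - [0, [-34, -11, 0], 0]
    - [0, [0, 0, 0], 0.08]
    - [0, [0, 0, 0], 0.08]
    - [0, [0, 0, 0], 0]
    - [0, [0, 0, 0], 0]

```text
time: 2.6
tool_pos: [537.0, -167.1, 301.3]
tcp_rot: [180.0, -0.0, 81.0]
ft_force: [-0.2, -0.0, -0.4]
finger_gap: 42.6
grip_force: 0.0
```

```bash
python3 - <<'E'
from h import *
w=snapshot("wrist"); save(w,"wrist2.png")
for q in ["roll_center","kitchen_roll"]:
    for d in pinpoint(q,w)[:3]: print(q,round(d["p"],2),W(w,d["xyz"]).round(1))
print(np.array(w["world_from_camera"])[:3,3].round())
a=np.radians(81)
for p in [(552,-76,233),(537,-167,233)]: print(p,px(w,p))
for y in (-5,0):
  print(y,[px(w,[570+np.cos(a)*x-np.sin(a)*y,66+np.sin(a)*x+np.cos(a)*y,5]) for x in (-100,0,150)])
E
```

```text
roll_center 0.66 [555.1 -72.  117.4]
kitchen_roll 0.85 [548.1 -70.8   3.5]
kitchen_roll 0.79 [ 632.9 -241.6   -1.9]
kitchen_roll 0.62 [ 430.9 -219.7   -2. ]
[549. -92. 444.]
(552, -76, 233) [327.  73.]
(537, -167, 233) [326. 217.]
-5 [array([327.,  51.]), array([327., -45.]), array([ 327., -228.])]
0 [array([323.,  51.]), array([322., -45.]), array([ 322., -228.])]
```

View pics/wrist2.png

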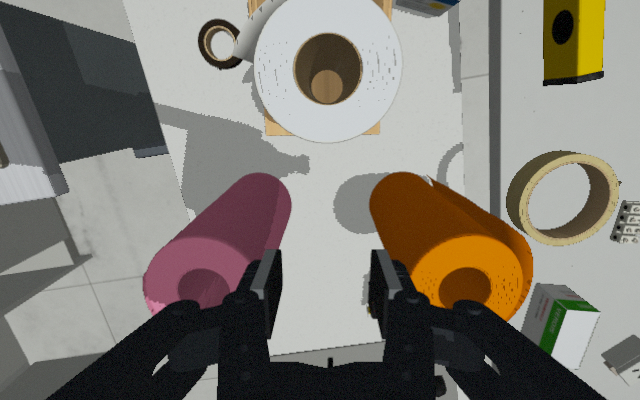

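The roll's top centre is at (328,69), in line with the gripper midline at about 326, and the tray's open edge is centred at 323. I'll descend and approach.

>>> play_rows:
  increments:
    - [0, [0, 0, 38], 0]
    - [0, [0, 0, 38], 0]
    - [0, [0, 0, 38], 0]
    - [0, [15, 0, 0], 0]
    - [0, [10, 0, 0], 0]
    - [0, [8, 0, 0], 0]
    - [0, [8, 0, 0], 0]
    - [0, [8, 0, 0], 0]
    - [0, [8, 0, 0], 0]
    - [0, [8, 0, 0], 0]
    - [0, [8, 0, 0], 0]
    - [0, [8, 0, 0], 0]

```text
time: 3.75
tool_pos: [550.2, -86.3, 187.7]
tcp_rot: [180.0, 0.0, 80.8]
ft_force: [0.8, 0.0, 0.3]
finger_gap: 42.7
grip_force: 0.1
```

>>> play_rows:
  increments:
    - [0, [8, 0, 0], 0]
    - [0, [8, 0, 0], 0]
    - [0, [8, 0, 0], 0]
    - [0, [8, 0, 0], 0]
    - [0, [6, 0, 0], 0]
    - [0, [6, 0, 0], 0]
    - [0, [4, 0, 0], 0]
    - [0, [0, 0, 0], 0]
    - [0, [0, 0, 0], 0]
    - [0, [0, 0, 0], 0]
    - [0, [0, 0, 0], 0]
    - [0, [0, 0, 0], 0]

```text
time: 4.75
tool_pos: [557.5, -39.9, 187.3]
tcp_rot: [-180.0, 0.0, 80.8]
ft_force: [-0.4, 0.4, 0.3]
finger_gap: 42.6
grip_force: 0.0
```

```bash
python3 - <<'E'
from h import *
s=snapshot("scene"); cv2.imwrite("pics/c3.png",cv2.resize(s["color"][130:290,220:440,::-1],None,fx=3.6,fy=3.6))
w=snapshot("wrist")
for s in (s,w):
  for d in pinpoint("roll_center",s)[:3]: print(round(d["p"],2),W(s,d["xyz"]).round(1))
E
```

```text
0.82 [ 635.9 -247.   122. ]
0.78 [ 434.3 -215.6  117.3]
0.75 [464.4 475.8  -1.8]
0.58 [549.  -31.5  40.9]
```

View pics/c3.png

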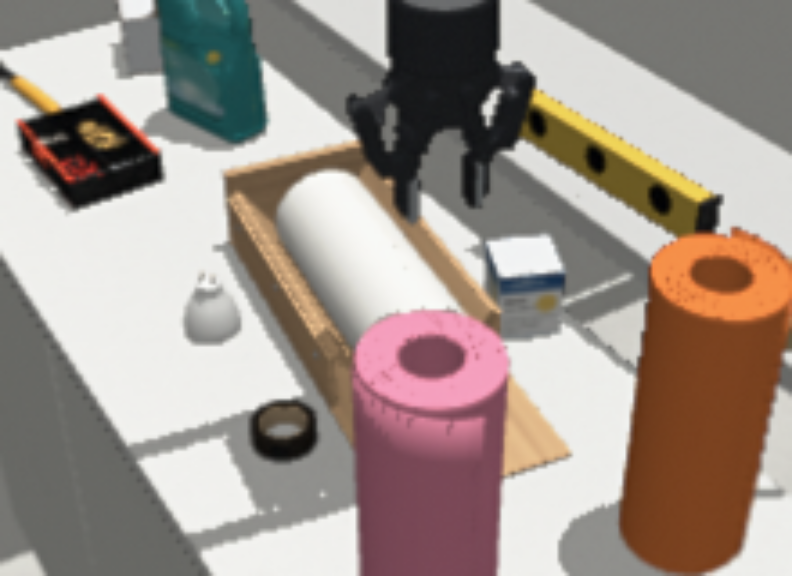

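The roll lies in the trough, short of the end board (front end near crop (310,200)), and all bystanders are untouched. I'll back off, then get behind the rear end.

>>> play_rows:
  increments:
    - [0.15, [-15, -4, 0], 0]
    - [0.15, [-26, 0, 0], 0]
    - [0.15, [-26, 0, 0], 0]
    - [0.15, [-26, 0, 0], 0]
    - [0.15, [0, 0, 0], 0]
    - [0.15, [0, 0, 0], 0]
    - [0.15, [0, 0, 0], 0]

```text
time: 5.53
tool_pos: [538.8, -130.6, 187.3]
tcp_rot: [-180.0, -0.0, 80.8]
ft_force: [-0.3, -0.1, -0.8]
finger_gap: 49.1
grip_force: 0.0
```

```bash
python3 - <<'E'
from h import *
w=snapshot("wrist"); save(w,"wrist4.png")
a=np.radians(80.9);c,n=np.cos(a),np.sin(a)
def tr(p): d=np.array(p[:2])-[570,66]; return (c*d[0]+n*d[1]).round(1),(-n*d[0]+c*d[1]).round(1)
for d in pinpoint("roll_center",w)[:2]+find_in("kitchen_roll",w)[:3]: p=W(w,d["xyz"]); print(round(d["p"],2),p.round(1),tr(p))
print(tr(sense()["tool_pos"]))
print({x:px(w,[570+c*x,66+n*x,95]) for x in (-130,-110,-90,-70)})
E
```

```text
0.78 [ 649.2 -208.7  127.5] (np.float64(-258.7), np.float64(-121.6))
0.62 [558.8 -14.6  86.4] (np.float64(-81.3), np.float64(-1.7))
0.58 [ 446.2 -170.3   93. ] (np.float64(-252.9), np.float64(84.9))
(np.float64(-198.3), np.float64(-0.3))
{-130: array([325., 112.]), -110: array([325.,  81.]), -90: array([325.,  49.]), -70: array([325.,  15.])}
```

View pics/wrist4.png

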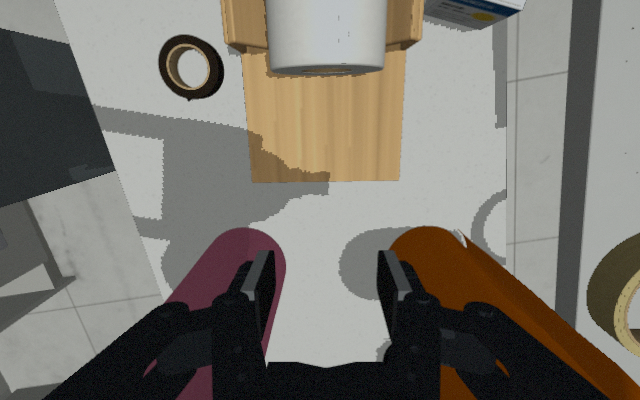

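The roll's rear end is at row ~72, centred near column 327, so x ≈ -105 in the tray frame and well aligned. It has about 57 mm to go. I'll descend and push.

>>> play_rows:
  increments:
    - [0.15, [0, 0, 36], 0]
    - [0.15, [0, 0, 36], 0]
    - [0.15, [0, 0, 36], 0]
    - [0.15, [0, 0, 36], 0]
    - [0.15, [0, 0, 0], 0]
    - [0.15, [20, 0, 0], 0]
    - [0.15, [20, 0, 0], 0]
    - [0.15, [20, 0, 0], 0]
    - [0.15, [8, 0, 0], 0]
    - [0.15, [6, 0, 0], 0]
    - [0.15, [6, 0, 0], 0]
    - [0.15, [6, 0, 0], 0]

```text
time: 6.68
tool_pos: [553.0, -45.9, 44.1]
tcp_rot: [179.9, 0.0, 80.8]
ft_force: [-0.5, -0.4, -0.2]
finger_gap: 49.0
grip_force: 0.0
```

>>> play_rows:
  increments:
    - [0.15, [6, 0, 0], 0]
    - [0.15, [6, 0, 0], 0]
    - [0.15, [6, 0, 0], 0]
    - [0.15, [6, 0, 0], 0]
    - [0.15, [6, 0, 0], 0]
    - [0.15, [5, 0, 0], 0]
    - [0.15, [4, 0, 0], 0]
    - [0.15, [3, 0, 0], 0]
    - [0.15, [0, 0, 0], 0]

```text
time: 7.43
tool_pos: [559.3, -3.7, 43.2]
tcp_rot: [180.0, -0.0, 80.9]
ft_force: [0.6, 0.3, -0.1]
finger_gap: 49.2
grip_force: 0.0
```

>>> play_rows:
  increments:
    - [0.15, [2, 0, 0], 0]
    - [0.15, [2, 0, 0], 0]
    - [0.15, [2, 0, 0], 0]
    - [0.15, [2, 0, 0], 0]
    - [0.15, [0, 0, 0], 0]

```text
time: 7.85
tool_pos: [560.5, 3.8, 43.3]
tcp_rot: [180.0, -0.0, 80.8]
ft_force: [-0.2, 0.5, 0.4]
finger_gap: 49.3
grip_force: 0.0
```

>>> play_rows:
  increments:
    - [0.15, [1.5, 0, 0], 0]
    - [0.15, [1.5, 0, 0], 0]
    - [0.15, [0, 0, 0], 0]

```text
time: 8.1
tool_pos: [560.9, 6.1, 43.3]
tcp_rot: [-180.0, 0.1, 80.8]
ft_force: [-1.1, -3.9, 0.5]
finger_gap: 49.1
grip_force: 2.0
```

>>> play_rows:
  increments:
    - [0.15, [1, 0, 0], 0]
    - [0.15, [0, 0, 0], 0]

```text
time: 8.27
tool_pos: [560.9, 6.1, 43.3]
tcp_rot: [-180.0, 0.1, 80.8]
ft_force: [-1.8, -8.5, 1.8]
finger_gap: 49.1
grip_force: 4.3
```

```bash
python3 - <<'E'
from h import *
print(sense()["ft_force"])
s=snapshot("scene"); cv2.imwrite("pics/c5.png",cv2.resize(s["color"][150:270,250:400,::-1],None,fx=5,fy=5))
E
```

```text
[-1.76136091 -8.45125612  1.79995229]
```

View pics/c5.png

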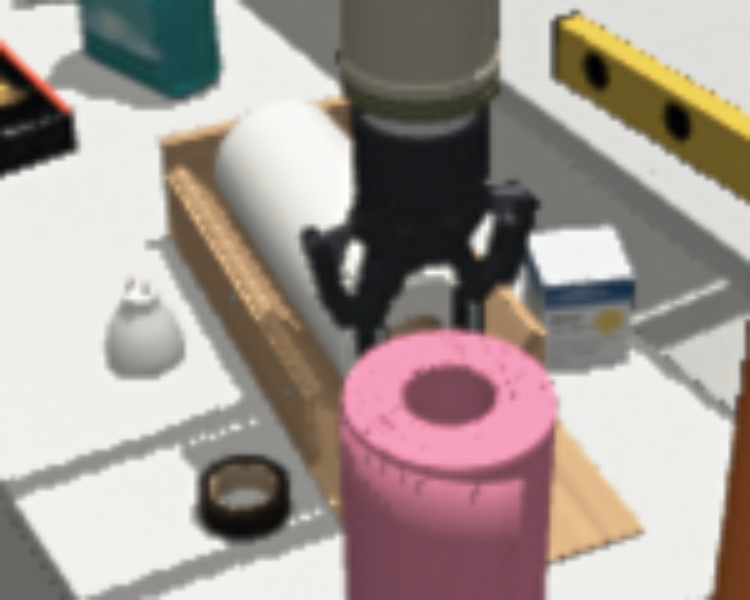

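The roll's front end is up against the end board (around (250,110)); the tool has stalled and the force is climbing, so it's home. Backing off.

>>> play_rows:
  increments:
    - [0.15, [-3, 0, 0], 0]
    - [0.15, [-10, 0, 0], 0]
    - [0.15, [-20, 0, 0], 0]
    - [0.15, [-25, 0, 0], 0]
    - [0.15, [0, 0, -30], 0]
    - [0.15, [0, 0, -35], 0]
    - [0.15, [0, 0, -35], 0]
    - [0.15, [0, 0, -35], 0]
    - [0.15, [0, 0, 0], 0]
    - [0.15, [0, 0, 0], 0]
    - [0.15, [0, 0, 0], 0]

```text
time: 9.23
tool_pos: [551.8, -50.0, 178.1]
tcp_rot: [180.0, -0.0, 80.8]
ft_force: [0.6, -0.7, -0.7]
finger_gap: 49.1
grip_force: 0.0
```

```bash
python3 - <<'E'
from h import *
w=snapshot("wrist"); save(w,"wrist6.png")
a=np.radians(80.9);c,n=np.cos(a),np.sin(a)
for d in pinpoint("roll_center",w)[:2]: p=W(w,d["xyz"])[:2]-[570,66]; print(round(d["p"],2),c*p[0]+n*p[1],-n*p[0]+c*p[1])
E
```

```text
(no output)
```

View pics/wrist6.png

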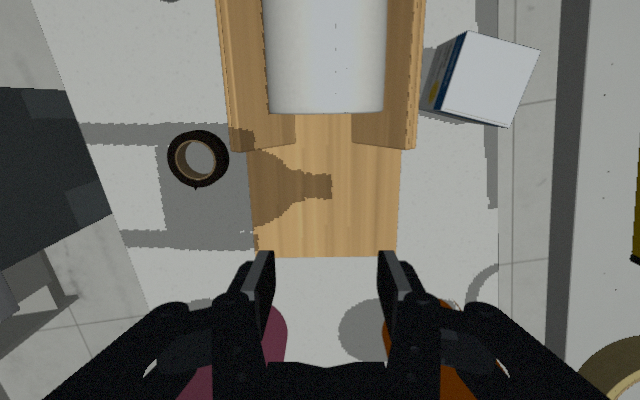

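The roll lies straight in the trough with its rear edge at row 113, well past the trough mouth at row ~150. The gripper is clear of it.

```bash
python3 -c "
from bench import *
print(hand_in())"
```

```text
the job is handed in; nothing more can be done
None
```

The white kitchen roll was tipped into the trough and pushed home against the end board, with nothing else seen to move, and the job is handed in at about 9 s on the robot's clock; the hand-in gave no verdict.

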